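# Return the broad gasket scraper to its slot in the bench rack

### The job

The broad gasket scraper has been washed and is standing in the steel drip stand next to the narrow one. Take the broad scraper out and lower it, blade first and not dropped, into the empty long slot of the wooden tool rack until its guard sits on the rack, then let go. Leave the narrow scraper in the drip stand and the chisel in the rack as they are.

Things in the scene. Friction and masses are not known exactly. Their poses are not given: they have to be found in the camera images.
- broad_grip (a point): Broad gasket scraper, upright, blade down: centre of its wooden handle (24 x by 34 y mm, from 42 below to 30 above this point). z up, y along the blade's width, x through its thickness; same from both sides. Steel guard plate 36 x 44 y mm, underside 50 mm below this point; steel blade 4 x 56 y mm, its end 105 mm below. 0.13 to 0.27 kg. In the drip stand its guard rests on two rails.
- narrow_grip (a point): Narrow gasket scraper, a bystander on the same two rails (along y, tops 72 mm above the bench, 16 mm gap where the blades hang), about 100 mm from the broad one: centre of its handle (18 x 22 y mm). Same build and axes, but the blade is only 26 mm wide. Handle top 30 mm above this point, 152 mm above the bench.
- slot_mouth (a point): Mouth centre of the empty long slot, on the wooden rack's top face, 72 mm above the bench: 76 (y) by 14 mm (x), 58 mm deep, rim bevelled 4 mm wide, 10 mm deep all round. z up, y along slot and rack. Rack: row of 3 blocks 70 x 92 y mm in any order, 96 mm apart; the others have a 40 mm empty slot and the chisel. Guard seated: scraper's grip point 50 mm above this; either way round.
- chisel_grip (a point): Gasket chisel, a bystander standing in another slot of the rack: middle of its round 22 mm steel handle, whose top is 36 mm above this point, 153 mm above the bench. A 42 mm rubber disc guard rests on the rack.
Not all that is in view belongs to the job. Leave any orange or pink look-alike of the part that bears broad_grip alone.

How it is judged (in metres and radians):
On the way:
1. the broad scraper's blade is lowered into the long slot, at least 25 mm deep, while still held by the fingers (x of broad_grip in the frame of slot_mouth between -0.015 and 0.015 m and y of broad_grip in the frame of slot_mouth between -0.018 and 0.018 m and angle between the y axis of broad_grip and the y axis of slot_mouth, either way round below 0.25 rad and angle between broad_grip's own z axis and vertical below 0.2 rad and z of broad_grip in the frame of slot_mouth below 0.08 m and contact force between the fingers and broad above 0.3 N), for 0.1 s.
At the end, for the whole second after the job is handed in: Broad scraper released, at rest in the long slot: grip point 44-56 mm above the mouth, within 15 mm across and 18 mm along the slot of its centre, blade within 0.25 rad of the slot, upright within 0.2 rad; grip points of narrow scraper and chisel within 30 mm of their starts (x of broad_grip in the frame of slot_mouth between -0.015 and 0.015 m and y of broad_grip in the frame of slot_mouth between -0.018 and 0.018 m and angle between the y axis of broad_grip and the y axis of slot_mouth, either way round below 0.25 rad and angle between broad_grip's own z axis and vertical below 0.2 rad and z of broad_grip in the frame of slot_mouth between 0.044 and 0.056 m and linear speed of broad below 0.02 m/s and distance of each of narrow_grip, chisel_grip from where it was at the start of the episode below 0.03 m); the robot touches nothing.
It fails at once if the narrow scraper is moved more than 30 mm (distance of narrow_grip from where it was at the start of the episode above 0.03 m).
It fails at once if the chisel is moved more than 30 mm (distance of chisel_grip from where it was at the start of the episode above 0.03 m).
It also fails if it takes over 42 s, if anything falls off the work surface, if the arm or the gripper's body presses on something with over 40 N, if the wrist force passes 120 N, or if a joint passes its speed limit or range.

### The arm

A 6-joint arm with a two-finger parallel gripper is mounted at the origin on the work surface. World frame = base frame: x ahead of the robot, y to its left, z up, the work surface at z = 0. Lengths are in mm, angles in rad, forces in N, time in s.
With the tool pointing down it reaches from about 275 to 725 mm from the base axis. Payload 15.9 kg.
Tool frame: the origin (TCP) lies midway between the tips of the shut fingers; the grasp point (between the pads) lies 19 mm behind it; z points along the fingers, y is the line along which they close (so a half turn about z gives the same grasp; the last joint's range is limited). The gripper opens to 85 mm and grips with 20 to 120 N. Pads are 22 mm wide; open, the fingers measure 114 mm over their backs; the gripper's body (76 mm by 85 mm) begins 54 mm behind the grasp point. The pads swing forward as they close: fully open they stand 13 mm farther back than shut.
Start: joints at [1.174, 0.213, -0.034, 1.323, 0, 1.571], TCP at [193.227, 461.138, 231.306] pointing down, gripper open.
Joint ranges: [-2.98, 2.98], [-0.74, 1.72], [-1.14, 1.35], [-2.1, 2.04], [-1.57, 1.44], [-3.14, 3.14]. Speed limits (rad/s): [1.89, 1.89, 2.39, 2.57, 3.14, 3.14].

### API

Orientations are given as [roll, pitch, yaw] about the fixed x, y, z axes, in that order (R = Rz(yaw) Ry(pitch) Rx(roll)).
In Python, from station import sensors, viewer, ticket gives the robot as it stands.
- The arm moves only by the shell command python3 -m inch 'ROWS' [FORCE]. ROWS is JSON, a list of rows, each a list of 7 numbers: the shift along the tool's x, y, z in cm, then the turn, a rotation vector about the tool's x, y, z in rad, then the opening, from -1 (shut) to 1 (fully open), so that 0 is half open. A call has 1 to 12 rows; each row shifts and turns the commanded pose from where the row before left it, along the tool's axes as they then stand; what a row does not reach is not made up. A row lasts 1/8 s, in which the tool goes at most 62.5 mm and 10.7 degrees, less where a joint would pass 70% of its speed; a pose out of reach is approached as far as the arm can. A call with a gripper value outside its range is refused whole. The fingers move at their own pace and stop on an object; FORCE is the grip in N (left out, the last holds). Time passes only in rows, so rows that do not move let the fingers close. It gives the time, the measured TCP pose, the force, the opening and the grip force at its end, in the units of the state.
- sensors.sense(): the state, without advancing time (a new reading comes with each control period).
- viewer.read_camera(name): name is "side" or "top"; returns the picture (480x640x3 uint8, red, green, blue); there is no depth.
- viewer.camera_params(name): a dict with "fov_y" (degrees; the focal length in pixels is half the picture's height over the tangent of half this angle, whatever the lens; pixels are square), "cx", "cy" (the principal point, pixels), "rvec" (rotation vector, rad) and "tvec" (3), from world to camera coordinates, as OpenCV has them. Camera axes: x right, y down, z forward; pixel columns grow to the right and rows downward; lengths in mm; the calibration is good to about 2 mm. A picture is of the moment at which its call begins. camera_params takes no time and is no camera call.
- ticket.finish_job(): hands the job in; it is judged then, once.
The state is a dict: "clock": time; "q": joint angles; "qd": joint speeds; "joint_efforts": joint torques, N m; "tool_pos": TCP position; "ee_rot": TCP orientation; "ft_force": force on the tool from outside, world axes, zero at the start; "moment": the same for the moment, N m; "width": finger opening in mm; "gripper_force": force on a finger pad.
Only numpy, scipy, OpenCV 4.12 (cv2) and the standard library are available. Lean on these libraries where they do the work, as an engineer would, in place of code of your own. Each camera call takes 0.05 s, during which the arm holds its last target. There are 200 camera calls.

## Working session

There is one attempt and no reset: what is moved stays moved. The work goes in short steps, Python scripts to look and compute and a shell command to move; the robot and the scene stay as the last step left them, time stands still between calls to the robot, and variables do not carry over. Pictures are saved under pics/ and viewed, at most 10 in all, crops included, and the job is handed in when it is done.

```bash
ls; mkdir -p pics; python3 - <<'E'
from station import sensors, viewer
import cv2
for n in("top","side"):
    im=viewer.read_camera(n); cv2.imwrite(f"pics/{n}0.png",im[...,::-1]); print(viewer.camera_params(n))
s=sensors.sense(); print(s)
E
```

```text
pics
{'fov_y': 55.50596419043134, 'cx': 319.7057945854479, 'cy': 239.5053957281898, 'rvec': array([ 2.07237533, -2.15716471,  0.21876625]), 'tvec': array([ 27.80936175, 590.26523694, 884.36348163])}
{'fov_y': 53.446744998852566, 'cx': 327.65838847493484, 'cy': 243.76874116743195, 'rvec': array([ 0.21861115, -2.79309515,  1.27161165]), 'tvec': array([575.79854813, 154.95397354, 840.73738306])}
{'clock': 0.1, 'q': array([ 1.17401026e+00,  2.13317853e-01, -3.49400820e-02,  1.32355842e+00,
        3.07749720e-05,  1.57084526e+00]), 'qd': array([-2.10145887e-05, -1.91890407e-03,  1.39114359e-03,  3.04939734e-04,
       -3.71322482e-04, -1.21704829e-03]), 'joint_efforts': array([ 1.04576935e-03, -6.87255263e+01,  4.87801981e+01,  1.24899804e-02,
        7.31165119e-05,  2.21004548e-07]), 'tool_pos': array([193.09944612, 460.87209472, 230.8825537 ]), 'ee_rot': array([-3.14057263e+00, -3.07250411e-05,  2.74475762e+00]), 'ft_force': array([-0.08360738,  0.2604612 , -0.10773423]), 'moment': array([ 0.0615087 ,  0.02031466, -0.00069425]), 'gripper_force': 0.0, 'width': 85.54908792665795}
```

View pics/top0.png

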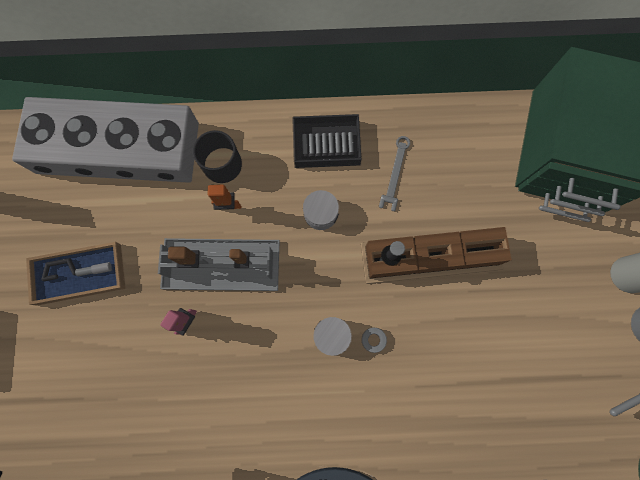

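View pics/side0.png

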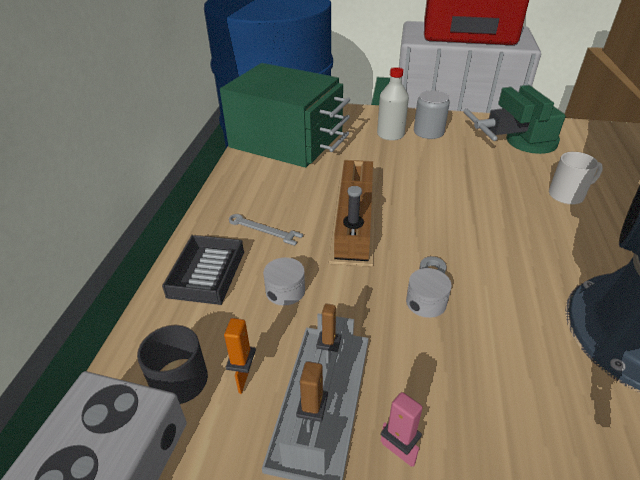

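Top: there are four scraper-like items. The brown broad one is at (183,256) in the stand, the brown narrow one at (238,257), an orange look-alike at (220,197) and a pink one at (177,321). The broad one is the brown, bigger-handled one on the rails at the left of the stand. The rack has the chisel at (392,252), a middle slot at (438,250), and what looks like the long slot at (485,245). I'll check both in an enlarged crop.

```bash
cat > h.py <<'E'
import numpy as np, cv2
from station import viewer
def cam(n):
    p=viewer.camera_params(n); f=240/np.tan(np.radians(p['fov_y']/2))
    K=np.array([[f,0,p['cx']],[0,f,p['cy']],[0,0,1]]); R=cv2.Rodrigues(p['rvec'])[0]
    return K,R,p['tvec']
def onz(n,uv,z):
    K,R,t=cam(n); c=-R.T@t
    uv=np.atleast_2d(uv).astype(float); d=(np.linalg.inv(K)@np.c_[uv,np.ones(len(uv))].T).T@R
    return c+d*((z-c[2])/d[:,2])[:,None]
def proj(n,P):
    K,R,t=cam(n); return cv2.projectPoints(np.atleast_2d(P).astype(float),cv2.Rodrigues(R)[0],t,K,None)[0][:,0]
E
python3 - <<'E'
import cv2,numpy as np
from h import *
t=cv2.imread('pics/top0.png')
a=cv2.resize(t[225:305,150:290],None,fx=5.5,fy=5.5,interpolation=2)[:,:770]
b=cv2.resize(t[220:285,358:518],None,fx=4.8,fy=4.8,interpolation=2)
w=770
b=cv2.copyMakeBorder(b,0,0,0,max(0,w-b.shape[1]),0)[:160+b.shape[0],:w]
o=np.vstack([a[:300] if 0 else cv2.resize(a,(w,288*1)) if 0 else a[:285],b[:312]]); cv2.imwrite('pics/c1.png',o); print(o.shape)
print(onz('top',[[183,253],[238,255]],152).round(), onz('top',[[438,250],[485,245]],72).round(), onz('top',[[365,240],[506,229],[510,260],[370,278]],72).round())
E
```

```text
(597, 770, 3)
[[557. 259. 152.]
 [549. 157. 152.]] [[ 557. -235.   72.]
 [ 564. -332.   72.]] [[ 584.  -88.   72.]
 [ 595. -379.   72.]
 [ 531. -379.   72.]
 [ 505.  -94.   72.]]
```

View pics/c1.png

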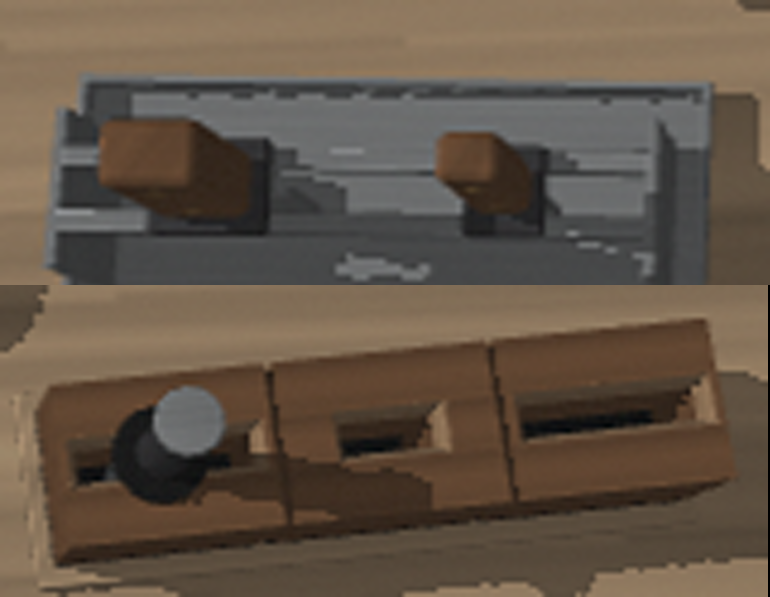

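The crop shows the broad scraper on the left in the stand, with its handle top centred near (176.5,252.6). The narrow one is at (235,254). The right rack block has the long empty slot, the middle one the short slot, and the left one holds the chisel.

```bash
python3 - <<'E'
import cv2,numpy as np
from h import *
A=lambda p:np.array(p)/5.5+[150,225]-.4
B=lambda p:(np.array(p)-[0,285])/4.8+[358,220]-.4
def rep(n,P):
    P=P[:,:2]; print(n,P.round().tolist(),'ctr',P.mean(0).round(1))
rep('broadtop',onz('top',A([[100,122],[190,118],[193,187],[101,186]]),152))
rep('narrowtop',onz('top',A([[437,134],[492,133],[495,187],[452,187]]),152))
rep('block',onz('top',B([[492,343],[706,319],[736,480],[516,502]]),72))
rep('bevel',onz('top',B([[518,398],[706,372],[720,424],[522,440]]),72))
e=onz('top',B([[38,385],[706,319],[55,550],[736,480]]),72)[:,:2]
d=e[[0,2]]-e[[1,3]]; print('rack yaw',np.degrees(np.arctan2(-d[:,0],d[:,1])))
r=onz('top',B([[272,367],[492,343]]),72)[:,:2];print(r)
g=onz('top',A([[55,215],[655,0*0+238]]),72)[:,:2]; 
rail=onz('top',A([[80,83],[712,86]]),0)[:,:2]; d=rail[0]-rail[1];print('stand yaw?',np.degrees(np.arctan2(-d[0],d[1])))
b=onz('top',A([[146,152]]),152)[0]; n=onz('top',A([[467,160]]),152)[0]
d=b-n;print(b,n,'handles yaw',np.degrees(np.arctan2(-d[0],d[1])))
# side overlay
s=cv2.imread('pics/side0.png')
for P,c in((b,(0,255,0)),(n,(0,255,0))):
    for z in(152,80): 
        u=proj('side',[P[0],P[1],z])[0]; print(z,u); 
        cv2.circle(s,tuple(np.int32(u*8)),12,c,-1,cv2.LINE_AA,3)
bl=onz('top',B([[518,398],[706,372],[720,424],[522,440]]),72); bk=onz('top',B([[492,343],[706,319],[736,480],[516,502]]),72)
for q in(bl,bk): cv2.polylines(s,[np.int32(proj('side',q)*8)],True,(255,255,0),1,cv2.LINE_AA,3)
o=np.hstack([cv2.resize(s[290:440,250:400],(400,400)),cv2.resize(s[140:280,300:440],(400,400))]); cv2.imwrite('pics/c2.png',o)
E
```

```text
broadtop [[570.0, 288.0], [570.0, 257.0], [546.0, 256.0], [548.0, 287.0]] ctr [558.2 272. ]
narrowtop [[561.0, 174.0], [560.0, 155.0], [542.0, 154.0], [542.0, 169.0]] ctr [551.4 163. ]
block [[593.0, -284.0], [600.0, -377.0], [530.0, -381.0], [524.0, -287.0]] ctr [ 562.  -332.3]
bevel [[569.0, -293.0], [577.0, -374.0], [554.0, -377.0], [551.0, -293.0]] ctr [ 562.8 -334.2]
rack yaw [3.44131223 3.58691078]
[[ 586.60553422 -189.45147513]
 [ 593.28219249 -284.22376352]]
stand yaw? -2.584416145079296
[558.59460835 271.99205538 152.        ] [551.49586089 163.70106406 152.        ] handles yaw -3.750516763926653
152 [313.17053693 369.83555773]
80 [314.23209002 400.43474892]
152 [331.50286416 306.6516541 ]
80 [331.26296441 337.99492253]
```

View pics/c2.png

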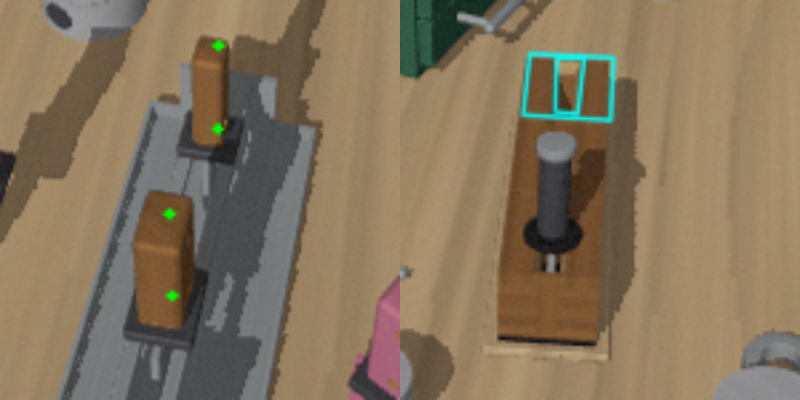

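The side view agrees with the top-view estimates. Targets: broad (558,272) at yaw about −3°, slot (562,−333) at yaw about +3.8°. I'll approach with the fingers closing along x.

```bash
python3 -m inch '[[-4.1,-0.33,0,0,0,0,1],[-4.1,-0.33,0,0,0,0,1],[-4.1,-0.33,0,0,0,0,1],[-4.1,-0.33,0,0,0,0,1],[-4.1,-0.33,0,0,0,0,1],[-4.1,-0.33,0,0,0,0,1],[-4.1,-0.33,0,0,0,0,1],[-4.1,-0.33,0,0,0,0,1],[-4.1,-0.33,0,0,0,0,1],[-4.1,-0.33,0,0,0,0,1],[0,0,0,0,0,0.15,1],[0,0,0,0,0,0.15,1]]' 60
python3 -m inch '[[0,0,0,0,0,0.155,1],[0,0,0,0,0,0.155,1],[0,0,0,0,0,0.155,1],[0,0,0,0,0,0.155,1],[0,0,0,0,0,0.155,1],[0,0,0,0,0,0.155,1],[0,0,0,0,0,0,1]]'
```

```text
clock: 1.6
tool_pos: [558.9, 271.8, 230.6]
ee_rot: [-3.141, -0.001, 2.439]
ft_force: [-0.8, -0.2, 0.4]
width: 85.5
gripper_force: 0.0
clock: 2.48
tool_pos: [558.5, 272.2, 231.0]
ee_rot: [-3.141, 0.0, 1.516]
ft_force: [0.3, 0.5, 0.3]
width: 85.3
gripper_force: 0.0
```

```bash
python3 -m inch '[[0,0,3,0,0,0,1],[0,0,3,0,0,0,1],[0,0,3,0,0,0,1],[0,0,2,0,0,0,1],[0,0,2,0,0,0,1],[0,0,0,0,0,0,1]]'
python3 - <<'E'
import cv2,numpy as np
from station import viewer
a=viewer.read_camera('side')[230:430,210:430,::-1];b=viewer.read_camera('top')[190:330,110:300,::-1]
cv2.imwrite('pics/c3.png',np.hstack([cv2.resize(a,(400,400)),cv2.resize(b,(400,400))]))
E
```

```text
clock: 3.22
tool_pos: [557.6, 271.8, 99.9]
ee_rot: [-3.139, 0.001, 1.518]
ft_force: [-0.3, -0.8, 0.5]
width: 85.3
gripper_force: 0.0
```

View pics/c3.png

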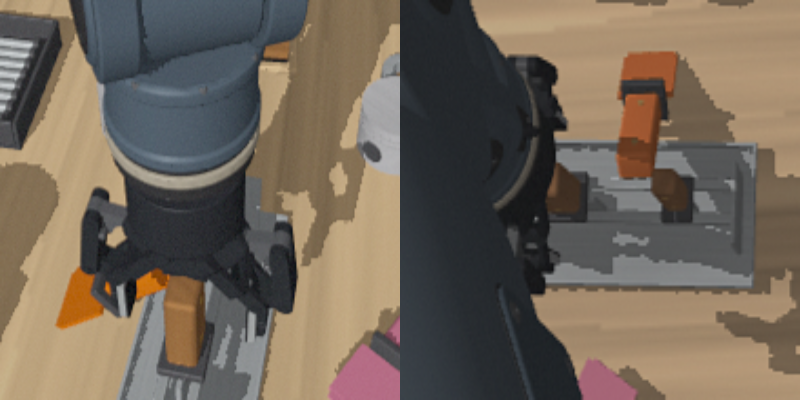

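The gripper straddles the broad handle: in the left half the handle is at (185,315), midway between the fingers at (120,290) and (250,310). Both the free-standing orange and pink look-alikes have toppled, each away from the gripper. The orange one now lies across the stand beside the narrow scraper, which is still upright and clear of my lift.

```bash
python3 -m inch '[[0,0,0,0,0,0,0],[0,0,0,0,0,0,-0.5],[0,0,0,0,0,0,-1],[0,0,0,0,0,0,-1],[0,0,0,0,0,0,-1],[0,0,0,0,0,0,-1],[0,0,0,0,0,0,-1],[0,0,0,0,0,0,-1]]' 60
```

```text
clock: 4.32
tool_pos: [558.7, 272.3, 101.4]
ee_rot: [3.141, -0.0, 1.515]
ft_force: [1.5, -0.4, 2.0]
width: 23.3
gripper_force: 62.1
```

```bash
python3 -m inch '[[0,0,-0.5,0,0,0,-1],[0,0,-1,0,0,0,-1],[0,0,-2,0,0,0,-1],[0,0,-2.5,0,0,0,-1],[0,0,-2.5,0,0,0,-1],[0,0,-2.5,0,0,0,-1],[0,0,-2.5,0,0,0,-1],[0,0,-2.5,0,0,0,-1],[0,0,-1,0,0,0,-1],[0,0,0,0,0,0,-1]]'
python3 - <<'E'
import cv2,numpy as np
from station import viewer
a=viewer.read_camera('side')[200:420,190:430,::-1];b=viewer.read_camera('top')[190:330,110:300,::-1]
cv2.imwrite('pics/c4.png',np.hstack([cv2.resize(a,(400,400)),cv2.resize(b,(400,400))]))
E
```

```text
clock: 5.58
tool_pos: [558.8, 272.4, 271.6]
ee_rot: [3.141, -0.0, 1.515]
ft_force: [0.2, 0.8, -1.8]
width: 23.6
gripper_force: 61.7
```

View pics/c4.png

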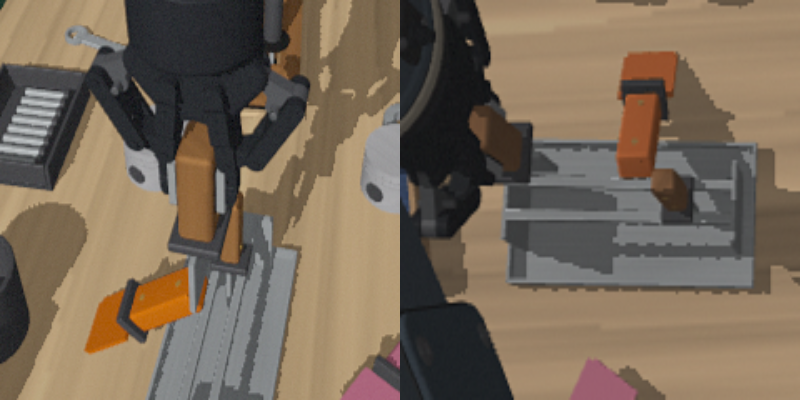

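The broad scraper is held upright and clear of the rails, and the narrow one is undisturbed at right-crop (672,195). Next I carry it across to the slot.

```bash
python3 -m inch '[[-2,0.12,0,0,0,0,-1],[-4,0.25,0,0,0,0,-1],[-5,0.31,0,0,0,0,-1],[-5,0.31,0,0,0,0,-1],[-5,0.31,0,0,0,0,-1],[-5,0.31,0,0,0,0,-1],[-5,0.31,0,0,0,0,-1],[-5,0.31,0,0,0,0,-1],[-5,0.31,0,0,0,0,-1],[-5,0.31,0,0,0,0,-1],[-5,0.31,0,0,0,0,-1],[-4,0.25,0,0,0,0,-1]]'
python3 -m inch '[[-3,0.19,0,0,0,0,-1],[-1.5,0.09,0,0,0,0,-1],[-0.93,0.06,0,0,0,0,-1],[0,0,0,0,0,-0.06,-1],[0,0,0,0,0,-0.06,-1],[0,0,0,0,0,0,-1],[0,0,0,0,0,0,-1]]'
```

```text
clock: 7.18
tool_pos: [560.5, -281.4, 270.7]
ee_rot: [-3.141, -0.0, 1.514]
ft_force: [1.3, 0.3, -1.6]
width: 23.3
gripper_force: 61.7
clock: 8.05
tool_pos: [562.3, -332.8, 271.4]
ee_rot: [3.142, 0.0, 1.634]
ft_force: [-0.1, -0.2, -2.7]
width: 23.4
gripper_force: 61.6
```

```bash
python3 -m inch '[[0,0,2,0,0,0,-1],[0,0,3,0,0,0,-1],[0,0,3,0,0,0,-1],[0,0,1.5,0,0,0,-1],[0,0,0.5,0,0,0,-1],[0,0,0,0,0,0,-1]]'
python3 - <<'E'
import cv2,numpy as np
from station import viewer
a=viewer.read_camera('side')[80:220,290:430,::-1];b=viewer.read_camera('top')[190:310,430:550,::-1]
cv2.imwrite('pics/c5.png',np.hstack([cv2.resize(a,(400,400)),cv2.resize(b,(400,400))]))
E
```

```text
clock: 8.8
tool_pos: [562.5, -333.3, 172.0]
ee_rot: [3.141, 0.0, 1.635]
ft_force: [0.2, -0.5, -2.5]
width: 23.1
gripper_force: 61.6
```

View pics/c5.png

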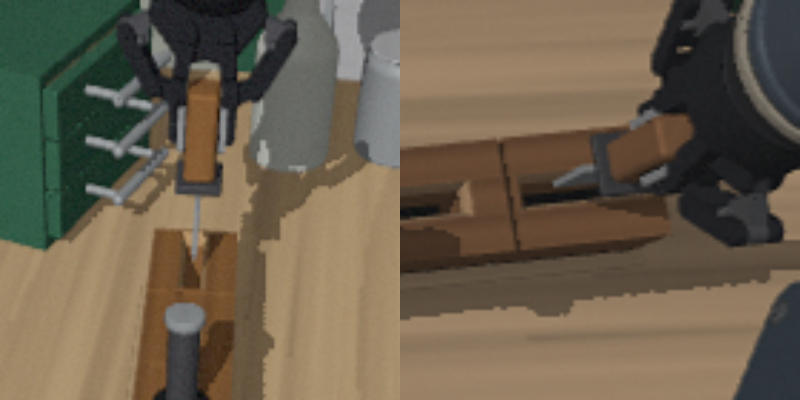

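The left crop shows the blade hanging straight over the slot mouth, its end at (195,258) with the slot near x=195. In the right crop the blade's left end corner is at (556,184). A quick ray cast to check the offset along and across the slot:

```bash
python3 - <<'E'
from h import *
c=np.array([562.6,-333.5]); y=np.array([-np.sin(.066),np.cos(.066)]); x=np.array([y[1],-y[0]])
p=onz('top',[[430+156*.3-.4,190+184*.3-.4]],87)[0]; q=p[:2]-c; print('left tip',p,'x',q@x,'y (28 expected)',q@y)
print('tip expected side crop',[(proj('side',[*(c+s*28*y),87])[0]-[290,80])*400/140 for s in(1,-1)], 'slot mouth ends',[(proj('side',[*(c+s*42*y),72])[0]-[290,80])*400/140 for s in(1,-1)])
E
```

```text
left tip [ 561.91948812 -309.28543375   87.        ] x 0.9179710977188877 y (28 expected) 24.206727250295614
tip expected side crop [array([195.3864063 , 257.88651301]), array([198.2325147 , 221.21440962])] slot mouth ends [array([193.84692402, 283.65395359]), array([198.12503036, 228.20216533])]
```

```bash
python3 -m inch '[[0.2,0,1,0,0,0,-1],[0,0,1,0,0,0,-1],[0,0,0.5,0,0,0,-1],[0,0,0,0,0,0,-1]]'; python3 -m inch '[[0,0,1,0,0,0,-1],[0,0,1,0,0,0,-1],[0,0,1,0,0,0,-1],[0,0,0.8,0,0,0,-1],[0,0,0.4,0,0,0,-1],[0,0,0,0,0,0,-1]]'
```

```text
clock: 9.4
tool_pos: [561.8, -331.0, 145.7]
ee_rot: [-3.141, -0.001, 1.635]
ft_force: [0.5, -0.3, -0.8]
width: 23.1
gripper_force: 61.7
clock: 10.15
tool_pos: [562.0, -331.2, 104.1]
ee_rot: [-3.141, -0.0, 1.635]
ft_force: [-0.3, -0.7, -2.1]
width: 23.4
gripper_force: 61.7
```

```bash
python3 -m inch '[[0,0,0.15,0,0,0,-1],[0,0,0.1,0,0,0,-1],[0,0,0.05,0,0,0,-1],[0,0,0,0,0,0,-1]]'
```

```text
clock: 10.65
tool_pos: [562.2, -331.3, 101.5]
ee_rot: [3.141, 0.0, 1.635]
ft_force: [-0.6, 0.4, 0.1]
width: 23.3
gripper_force: 61.6
```

```bash
python3 -m inch '[[0,0,0.05,0,0,0,-1],[0,0,0.05,0,0,0,-1],[0,0,0,0,0,0,-1]]'
```

```text
clock: 11.02
tool_pos: [562.2, -331.3, 101.4]
ee_rot: [3.141, 0.001, 1.635]
ft_force: [-3.7, 1.9, 12.6]
width: 23.4
gripper_force: 63.3
```

Contact is at 12.6 N upward, so the guard is seated. I release and retreat straight up.

```bash
python3 -m inch '[[0,0,-0.05,0,0,0,-0.5],[0,0,0,0,0,0,0],[0,0,0,0,0,0,1],[0,0,0,0,0,0,1],[0,0,0,0,0,0,1],[0,0,0,0,0,0,1]]'; python3 -m inch '[[0,0,-2,0,0,0,1],[0,0,-3,0,0,0,1],[0,0,-4,0,0,0,1],[0,0,-4,0,0,0,1],[-4,-1,0,0,0,0,1],[-5,-4,0,0,0,0,1],[0,-5,0,0,0,0,1],[0,-5,0,0,0,0,1],[0,0,0,0,0,0,1]]'
python3 - <<'E'
import cv2,numpy as np
from station import viewer
a=viewer.read_camera('side')[100:420,260:460,::-1];b=viewer.read_camera('top')[190:330,110:550,::-1]
cv2.imwrite('pics/c6.png',np.hstack([cv2.resize(a,(312,500)),cv2.copyMakeBorder(cv2.resize(b,(488,155)),0,345,0,0,0)]))
c=viewer.read_camera('top')[200:300,340:540,::-1]
im=cv2.imread('pics/c6.png'); im[160:404,312:]=cv2.resize(c,(488,244)); cv2.imwrite('pics/c6.png',im)
E
```

```text
clock: 11.78
tool_pos: [562.1, -331.2, 100.8]
ee_rot: [-3.142, -0.0, 1.635]
ft_force: [-0.9, 0.5, 0.1]
width: 85.0
gripper_force: 0.0
clock: 12.9
tool_pos: [416.2, -429.7, 231.4]
ee_rot: [-3.141, 0.0, 1.632]
ft_force: [0.2, 0.2, 0.7]
width: 85.4
gripper_force: 0.0
```

View pics/c6.png

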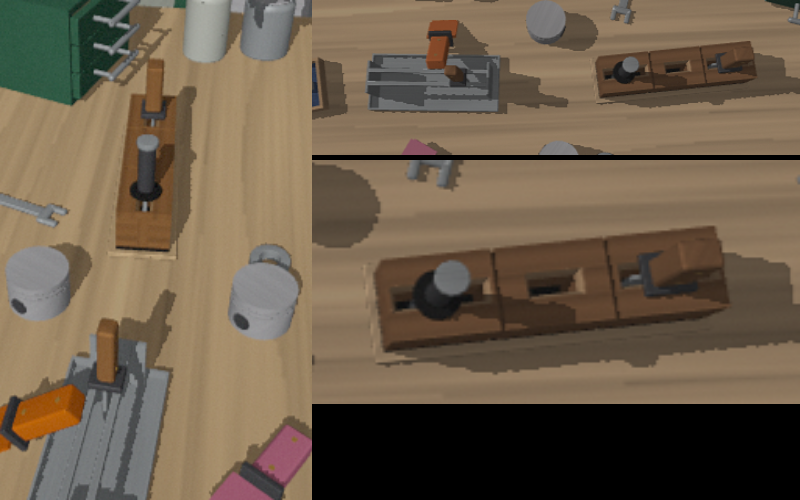

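The broad scraper stands upright with its guard on the rack at the long slot: (153,95) in the left part, (685,260) in the lower right. The narrow scraper and the chisel are in place, and the gripper is clear of everything.

```bash
python3 -c "
from station import ticket; print(ticket.finish_job())"
```

```text
the job is handed in; nothing more can be done
None
```

The broad scraper is released and standing in the long slot with its guard on the rack, the narrow scraper and chisel look undisturbed, and the job is handed in at about 13 s with no verdict returned; the orange and pink look-alikes toppled during my approach, apparently on their own, though I did not see it happen.

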